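# Put the stationery back in its holders

### The arm

A 7-joint arm with a two-finger parallel gripper is mounted at the origin on a cart in front of the work surface, level with it; the furniture and walls round the work are solid. World frame = base frame: x ahead of the robot, y to its left, z up, the work surface at z = 0. Lengths are in m, angles in rad, forces in N, time in s.
With the tool pointing down it reaches from about 0.4 to 0.75 m from the base axis. Payload 19.5 kg.
Tool frame: the origin (TCP) lies on the centre line of the jaws, within the pads' length; the fingertips stand 8 mm ahead of it and the grasp point (between the pads) lies 11 mm behind it; y points along the fingers, x is the direction in which the jaws open and shut, and the axes are right-handed (so a half turn about y gives the same grasp; the last joint's range is limited). The gripper opens to 85 mm and grips with 20 to 120 N. Pads are 22 mm wide; open, the fingers measure 114 mm over their backs; the gripper's body (76 mm by 85 mm) begins 54 mm behind the grasp point. The pads swing forward as they close: fully open they stand 13 mm farther back than shut.
Start: joints at [1.305, 0.707, -0.028, 1.485, 0.022, 0.951, -0.075], TCP at [0.128, -0.561, 0.239] pointing down, gripper open.
Joint ranges: [-2.71, 2.71], [-0.32, 2.16], [-1.57, 1.52], [0, 2.45], [-1.46, 4.6], [0, 2.02], [-2.83, 2.83]. Speed limits (rad/s): [1.89, 1.89, 2.57, 2.57, 3.01, 3.01, 3.01].

### API

Orientations are given as a 3x3 rotation matrix whose columns are the frame's x, y, z axes.
In Python, from cell import env gives the robot as it stands. Calls block until the motion is done:
- env.goto(position, orientation): joint-space move of the TCP to a pose.
- env.line_to(position, velocity=0.15, rot=None, force_limit=None): straight line of the TCP; rot=None keeps the orientation; velocity is the mean speed in m/s. With force_limit (N) it stops when the force on the tool has changed by that much, and returns True; else False.
- env.set_joints(angles): joint-space move.
- env.release() and env.gripper_close(f_grip=None): open the fingers fully, or close them until they stop; f_grip is the grip in N (None keeps the last).
- env.dwell(seconds).
- env.ik(position, orientation): joint angles nearest the present ones, or None.
- env.get_state(): the state.
- env.grab_frame(name): name is "scene" or "top" or "wrist"; returns a dict with "image" (384x512x3 uint8, red, green, blue), "mtx" (3x3 intrinsics, pixels), "extrinsics" (4x4, takes a point from camera to world coordinates). Camera axes: x right, y up, looking along -z (the intrinsics and any distortion apply to the point x, -y, -z); pixel columns grow to the right and rows downward; lengths in m; the calibration is good to about 2 mm. A picture is of the moment at which its call begins. There is no depth.
A pose or a line that the arm cannot do raises env.PlanningError and nothing moves.
- env.close_job(): hands the job in, once; it reports no verdict.
The state is a dict: "t": time; "qpos": joint angles; "qd": joint speeds; "tau": joint torques, N m; "ee_pos": TCP position; "orientation": TCP orientation; "ft_force": force on the tool from outside, world axes, zero at the start; "moment": the same for the moment, N m; "gripper_width": opening from 0.0 (shut) to 1.0 (fully open).
Only numpy, scipy, OpenCV 4.12 (cv2) and the standard library are available. Lean on these libraries where they do the work, as an engineer would, in place of code of your own. Each camera call takes 0.05 s, during which the arm holds its last target.

### The job

Clear the loose stationery off the desk, each kind into its own holder: lay the marker and the ball pen across both rails of the wooden pen rest, each in a free pair of notches of its own; stand the loose hand stamp upright, fully down in the free well of the stamp stand; and stand the two binder clips upright, side by side on the floor of the clip tray. Leave the pencil and the other stamp in their places as they are.

Things in the scene. Friction and masses are not known exactly. Their poses are not given: they have to be found in the camera images.
- marker_mid (a point): white felt marker with a black cap, a round rod 135 mm long and 17 mm across, lying on the desk. Point: its centre, 8 mm above what it lies on. Its y axis runs along its length; it may roll about that axis
- ball_pen_mid (a point): black ball pen, 145 mm long, 12 mm wide, 9 mm high, lying on the desk. Point: its centre, 4.5 mm above what it lies on. Its y axis runs along its length
- clip_a_mid (a point): black binder clip standing on its spring back, wire arms up: wedge body 18 mm high, 24 mm (x) at the foot, narrower above, 32 mm (y) between its upright end faces, where it is gripped; wires reach 41 mm. Point: middle of the wedge, 9 mm above what it stands on; z up. One of two alike
- clip_b_mid (a point): black binder clip standing on its spring back, wire arms up: wedge body 18 mm high, 24 mm (x) at the foot, narrower above, 32 mm (y) between its upright end faces, where it is gripped; wires reach 41 mm. Point: middle of the wedge, 9 mm above what it stands on; z up. The other of two alike
- stamp_mid (a point): hand stamp standing on the desk on its own: a wooden sole 24 mm (along x) by 48 mm (along y), 16 mm high, with a turned red knob handle 24 mm across on its middle, 69 mm high in all; take it by the knob, 40 to 60 mm above its sole. Point: its centre, 34.5 mm above the sole; z up
- pen_rest: wooden pen rest, fixed: two scalloped rails (9 x 152 mm, along y) at x = -42 and +42 mm, open between. Facing notch pairs at y = -44, 0, +44 mm: floor 24 mm above the desk and 24 mm wide, round-topped teeth 20 mm wide, 10 mm higher. A pen lies along x across both rails. The pencil is in the pair at y = +44; the other two are free and equal. Origin: on the desk under the middle; z up
- stamp_stand: flat wooden stamp stand, fixed, 92 x 150 mm (x, y), 14 mm high, with two wells at y = -35 and +35 mm, each 64 mm along x, 40 mm along y, floor 8 mm above the desk (6 mm deep). The stored stamp is in the +35 well, the -35 one is free. A stamp fits with its long side (its y) along the stand's x, either way round. Origin: on the desk under the middle; z up
- clip_tray: shallow wooden tray for clips, fixed to the desk, empty, 84 x 150 mm (x, y) outside, 15 mm high, walls 4 mm thick, inner floor 4 mm above the desk, inside 76 x 142 mm. Origin: on the desk under the middle; z up
- pencil_mid (a point): yellow pencil, 136 mm long, 7 mm across, already lying in the pen rest. Point: its centre; y along its length. It stays there
- stored_stamp_mid (a point): second hand stamp of the same shape, already standing in the stamp stand. Point: its centre, 34.5 mm above its sole; z up. It stays there

How it is judged:
By the outcome, as a careful person would: the job done as asked, in the order asked, and still so for the second after the job is handed in, with the robot touching nothing.
It also fails if it takes over 125 s, if anything falls off the work surface, if the arm or the gripper's body presses on something with over 40 N, if the wrist force passes 120 N, or if a joint passes its speed limit or range.

## Working session

There is one attempt and no reset: what is moved stays moved. The work goes in short steps, each a Python script; the robot and the scene stay as the last script left them, time stands still between calls to the robot, and variables do not carry over. Pictures are saved under pics/ and viewed, and the job is handed in when it is done.

```bash
ls; mkdir -p pics
python3 - <<'E'
from cell import env
import cv2,numpy as np
for n in ["top","scene","wrist"]:
    f=env.grab_frame(n); cv2.imwrite(f"pics/{n}0.png",cv2.resize(f["image"][:,:,::-1],(800,600),interpolation=cv2.INTER_CUBIC))
    np.savez(f"{n}0.npz",**f); print(n,f.keys(),f["mtx"],f["extrinsics"].round(4))
print(env.get_state())
E
```

```text
pics
top dict_keys(['image', 'mtx', 'extrinsics']) [[363.51609147   0.         254.32031718]
 [  0.         363.51609147 189.85563893]
 [  0.           0.           1.        ]] [[ 0.0272  0.9875 -0.155   0.4389]
 [-0.9991  0.0218 -0.0361 -0.1205]
 [-0.0322  0.1558  0.9873  0.9328]
 [ 0.      0.      0.      1.    ]]
scene dict_keys(['image', 'mtx', 'extrinsics']) [[360.73003948   0.         262.46870404]
 [  0.         360.73003948 190.90579857]
 [  0.           0.           1.        ]] [[-0.846   0.3851 -0.3688  0.237 ]
 [-0.5332 -0.6175  0.5782  0.3939]
 [-0.0051  0.6858  0.7277  0.6799]
 [ 0.      0.      0.      1.    ]]
wrist dict_keys(['image', 'mtx', 'extrinsics']) [[295.27047079   0.         255.06602316]
 [  0.         295.27047079 189.83862024]
 [  0.           0.           1.        ]] [[ 0.2225  0.9406  0.2566  0.1925]
 [-0.9749  0.2151  0.057  -0.5469]
 [-0.0016 -0.2628  0.9648  0.3728]
 [ 0.      0.      0.      1.    ]]
{'t': 0.15, 'qpos': array([ 1.30526935,  0.70691955, -0.02764025,  1.48484755,  0.02199717,
        0.9508709 , -0.0754981 ]), 'qd': array([-1.48942469e-03, -1.48923311e-03,  8.79122518e-05, -8.34653795e-04,
       -8.50270448e-04, -4.21724631e-04, -2.02068824e-03]), 'tau': array([ 3.81170626e-03, -8.83295918e+01,  1.23519246e+00, -2.36190283e+01,
        1.69775047e-02,  5.35663159e-03, -3.66380641e-05]), 'ee_pos': array([ 0.12760786, -0.56049315,  0.23896826]), 'orientation': array([[ 2.21977654e-01, -1.64317363e-04,  9.75051739e-01],
       [-9.75051470e-01,  7.25271228e-04,  2.21977714e-01],
       [-7.43651765e-04, -9.99999723e-01,  7.76119480e-07]]), 'ft_force': array([-0.28157208, -1.27737217, -0.10739246]), 'moment': array([ 0.0170555 , -0.01433615,  0.01813327]), 'gripper_width': 1.000740701960205}
```

View pics/top0.png

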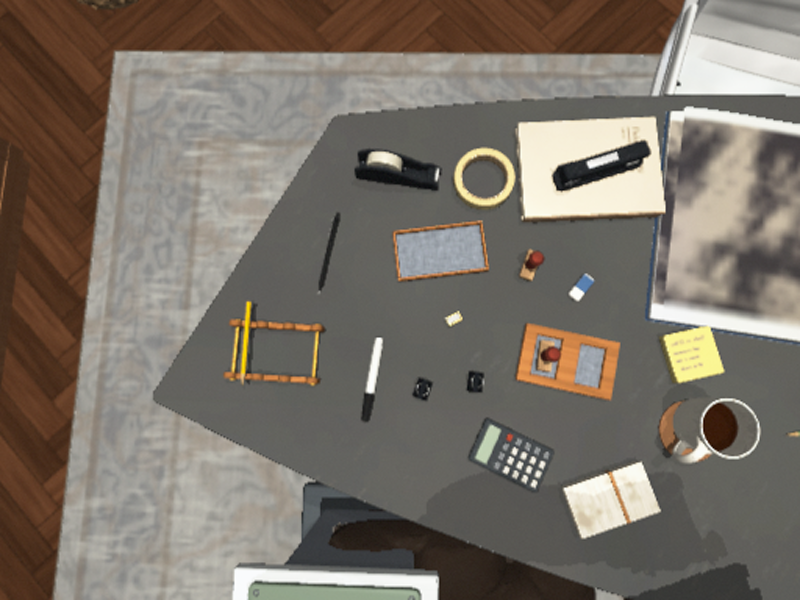

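View pics/scene0.png

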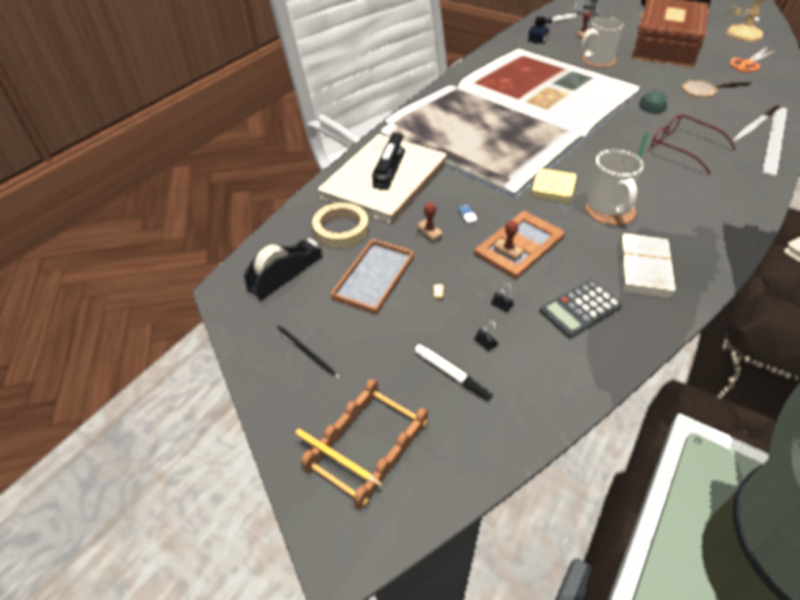

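View pics/wrist0.png

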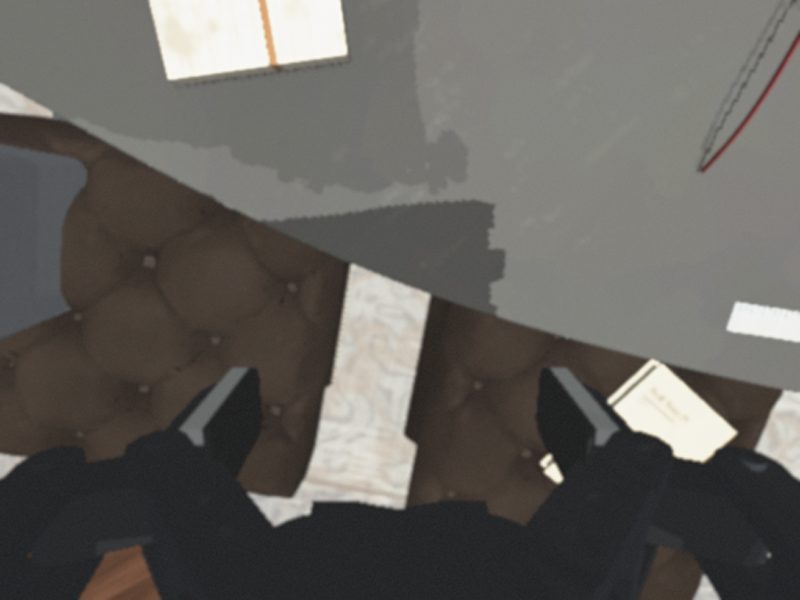

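The top view shows all the items: marker (372,380), pen (330,252), rest (277,350), stamp (533,262), stand (568,362), tray (441,250), clips (423,388) and (475,381). I'll enlarge the crops next.

```bash
cat > h.py <<'E'
import numpy as np,cv2
from cell import env
def ray(f,u,v):
    K=f["mtx"];T=f["extrinsics"]
    d=np.array([(u-K[0,2])/K[0,0],-(v-K[1,2])/K[1,1],-1.0])
    return T[:3,3],T[:3,:3]@d
def pix2w(f,u,v,z):
    o,d=ray(f,u,v); return (o+d*(z-o[2])/d[2])
def w2pix(f,p):
    K=f["mtx"];T=f["extrinsics"]
    q=T[:3,:3].T@(np.asarray(p,float)-T[:3,3]); q=np.array([q[0],-q[1],-q[2]])
    r=K@q; return r[:2]/r[2]
def crop(f,u0,v0,u1,v1,name,s=None,marks=()):
    s=s or int(min(800/(u1-u0),600/(v1-v0)))
    im=cv2.resize(f["image"][v0:v1,u0:u1,::-1],None,fx=s,fy=s,interpolation=cv2.INTER_CUBIC)
    for u in range((u0+9)//10*10,u1,10):
        x=int((u+.5-u0)*s); cv2.line(im,(x,0),(x,6),(0,255,255),1)
        if u%20==0: cv2.putText(im,str(u),(x-10,18),0,.4,(0,255,255),1)
    for v in range((v0+9)//10*10,v1,10):
        y=int((v+.5-v0)*s); cv2.line(im,(0,y),(6,y),(0,255,255),1)
        if v%20==0: cv2.putText(im,str(v),(8,y+4),0,.4,(0,255,255),1)
    for m in marks:
        p=(w2pix(f,m)+.5-[u0,v0])*s
        cv2.drawMarker(im,tuple(int(a) for a in p),(0,255,0),0,10,1)
    cv2.imwrite(f"pics/{name}.png",im)
def load(n): return dict(np.load(n))
E
python3 - <<'E'
from h import *
f=load("top0.npz")
crop(f,140,130,270,280,"c1",5) if 0 else crop(f,140,185,270,280,"c1",6)
crop(f,195,130,325,190,"c2",6)
crop(f,250,150,400,260,"c3",5)
E
```

```text
(no output)
```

View pics/c1.png

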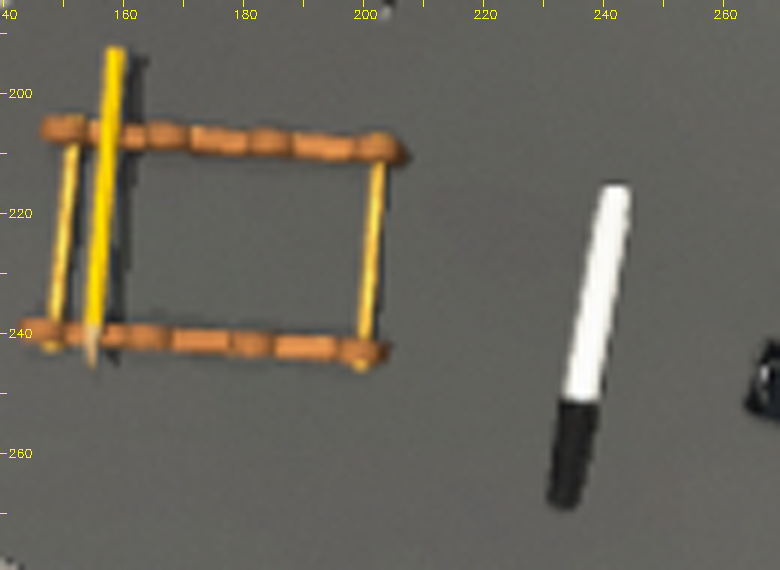

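View pics/c2.png

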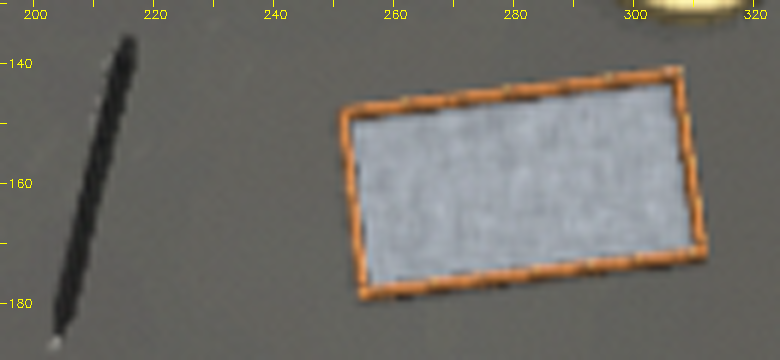

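View pics/c3.png

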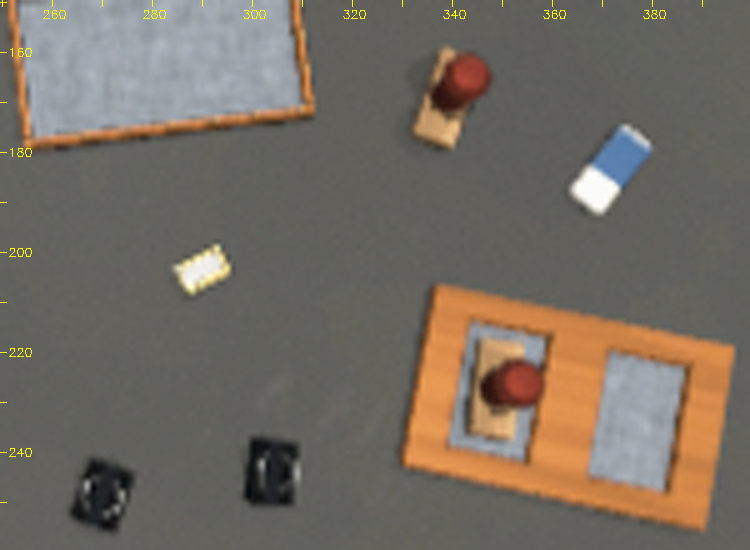

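```bash
cat > meas.py <<'E'
from h import *
from scipy.optimize import least_squares
def fit(f,model,pix,x0):
    # model: Nx3 local pts, fit x,y,yaw
    def T(p): 
        c,s=np.cos(p[2]),np.sin(p[2]); m=np.asarray(model,float)
        return np.c_[p[0]+c*m[:,0]-s*m[:,1],p[1]+s*m[:,0]+c*m[:,1],m[:,2]]
    r=lambda p: np.concatenate([w2pix(f,q)-u for q,u in zip(T(p),pix)])
    s=least_squares(r,x0); return s.x,np.sqrt(np.mean(s.fun**2))
E
python3 - <<'E'
from meas import *
f=load("top0.npz")
np.set_printoptions(precision=4,suppress=True)
print("tray",fit(f,[(.042,.075,.015),(.042,-.075,.015),(-.042,-.075,.015),(-.042,.075,.015)],[(251.5,147.5),(308,141),(312.2,172),(255,179)],[.6,-.2,0]))
print("stand",fit(f,[(.046,.075,.014),(.046,-.075,.014),(-.046,-.075,.014),(-.046,.075,.014)],[(336.5,207),(396,219),(390,255.5),(330,243)],[.5,-.3,0]))
print("rest",fit(f,[(.042,.076,.032),(.042,-.076,.032),(-.042,-.076,.032),(-.042,.076,.032)],[(147,206),(206,210),(203.5,243.3),(143.5,239.5)],[.5,.1,0]))
for n,a,b,z in [("marker",(242,215.5),(233,269),.0085),("pen",(216,136),(203.5,186.5),.0045)]:
    A=pix2w(f,*a,z);B=pix2w(f,*b,z);print(n,(A+B)/2,np.linalg.norm(A-B),"dir",np.arctan2(*(A-B)[1::-1]))
for n,u,z in [("clipa",(269.5,248.5),.018),("clipb",(304,243.8),.018),("knob",(342.5,165),.057),("soleBL",(332,176),.016),("soleBR",(340,179.3),.016),("soleTL",(338,158.8),.016)]:
    print(n,pix2w(f,*u,z))
E
```

```text
tray (array([ 0.6632, -0.1554,  0.1394]), np.float64(0.3274572013345678))
stand (array([ 0.4854, -0.3605, -0.1813]), np.float64(0.15723182630391497))
rest (array([ 0.4884,  0.1079, -0.0373]), np.float64(0.3483304318224626))
marker [ 0.45   -0.048   0.0085] 0.1353283225561303 dir -0.13447278945863192
pen [0.6588 0.0326 0.0045] 0.13928312920067773 dir -0.1929565879474677
clipa [ 0.4359 -0.1288  0.018 ]
clipb [ 0.4498 -0.214   0.018 ]
knob [ 0.6427 -0.3027  0.057 ]
soleBL [ 0.6229 -0.2843  0.016 ]
soleBR [ 0.6148 -0.3045  0.016 ]
soleTL [ 0.6683 -0.2999  0.016 ]
```

```bash
cat >> h.py <<'E'
def R(phi):
    c,s=np.cos(phi),np.sin(phi)
    return np.array([[c,0,-s],[s,0,c],[0,-1,0]],float)
def snap(name,cam="wrist",marks=()):
    f=env.grab_frame(cam); np.savez(name+".npz",**f); crop(f,0,0,512,384,name,1.5625,marks); return f
def st(): 
    s=env.get_state(); print("t %.2f"%s["t"],s["ee_pos"].round(4),"F",s["ft_force"].round(1),"w %.3f"%s["gripper_width"]); return s
E
python3 - <<'E'
from h import *
st()
env.goto([.45,-.10,.22],R(-np.pi/2-.134)); st()
snap("w1"); env.gripper_close(40); st()
E
```

```text
t 0.15 [ 0.1276 -0.5605  0.239 ] F [-0.3 -1.3 -0.1] w 1.001
t 2.17 [ 0.4499 -0.1008  0.22  ] F [ 1.2  0.5 -1.3] w 1.000
t 2.99 [ 0.45 -0.1   0.22] F [-0.4  0.4  0.1] w 0.003
```

View pics/w1.png

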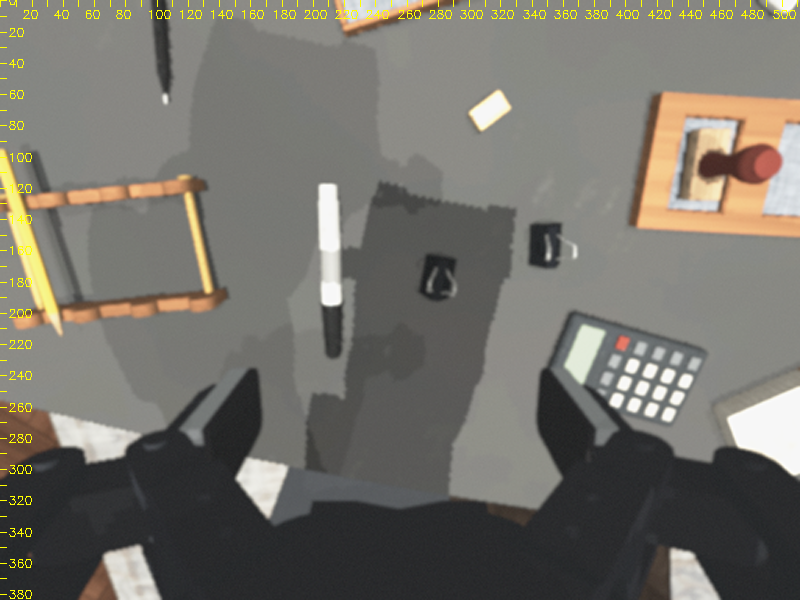

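Run:
```python
from h import *
env.goto([.53,-.09,.05],R(-np.pi/2-.134)); st()
print(env.line_to([.53,-.09,.0],velocity=.03,force_limit=4)); st()
env.line_to([.53,-.09,.05]); env.release(); st()
print(env.line_to([.53,-.09,.0-.004],velocity=.03,force_limit=4)); st()
env.line_to([.53,-.09,.05]); st()
f=load("w1.npz"); crop(f,190,110,350,240,"w1a",5); crop(f,0,90,160,220,"w1b",5)
```

```text
t 3.77 [ 0.53   -0.0903  0.0511] F [ 0.1 -0.1  0.5] w -0.004
True
t 5.03 [ 0.5299 -0.09    0.0081] F [-0.8  1.   8.7] w 0.001
t 6.24 [ 0.53 -0.09  0.05] F [-0.1  0.3  0.4] w 1.003
False
t 8.19 [ 0.53   -0.09   -0.0039] F [-0.4 -0.2 -1. ] w 1.001
t 8.70 [ 0.53   -0.0899  0.0501] F [-0.2  0.8 -0.2] w 1.001
```

View pics/w1a.png

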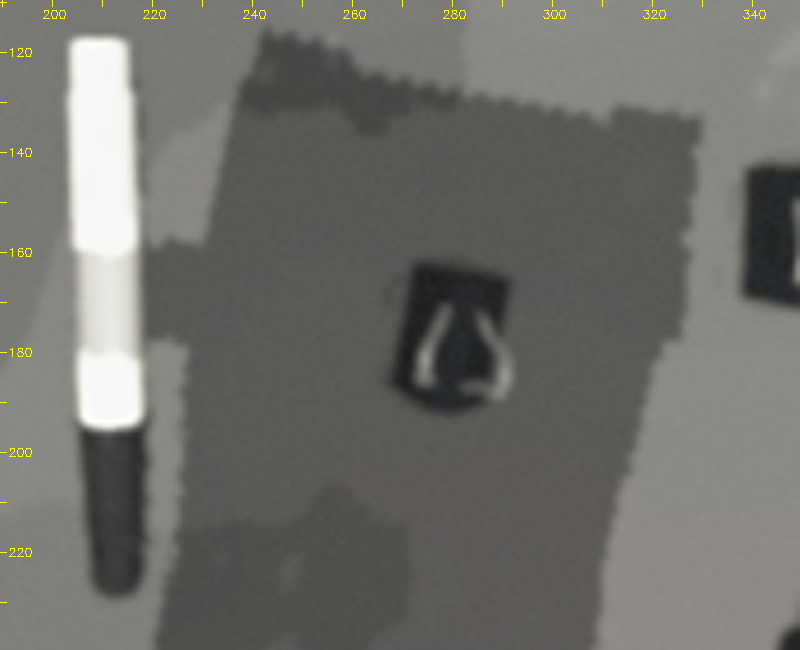

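View pics/w1b.png

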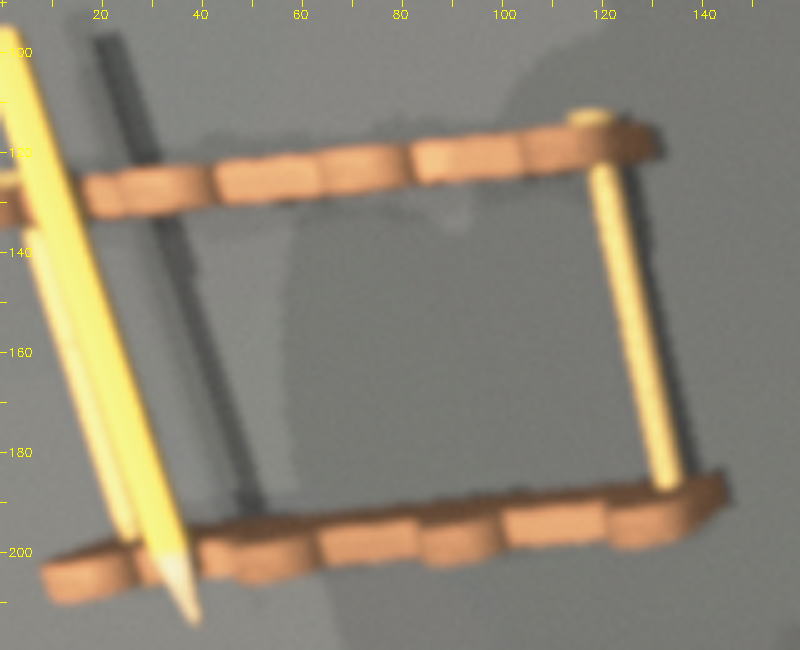

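Run:
```python
from meas import *
np.set_printoptions(precision=4,suppress=True)
f=load("w1.npz")
print("rest",fit(f,[(.042,0,.024),(.042,-.044,.024),(-.042,0,.024),(-.042,-.044,.024)],[(53,125.5),(93.5,121.7),(72.5,198.5),(111.5,194.3)],[.5,.1,0]))
A=pix2w(f,209,117,.0085);B=pix2w(f,212.7,228.5,.0085);print("marker",(A+B)/2,np.linalg.norm(A-B),np.arctan2(*(A-B)[1::-1]))
f=load("w1.npz")
for u in [(272,162),(291.5,165),(267,187),]: print("clipa",pix2w(f,*u,.018),pix2w(f,*u,.0))
crop(f,320,130,400,190,"w1c",10)
crop(f,80,0,130,70,"w1d",8)
```

```text
rest (array([ 0.4868,  0.1116, -0.0358]), np.float64(0.6313449891931073))
marker [ 0.4472 -0.048   0.0085] 0.13617816389424545 -0.14125288918431592
clipa [ 0.4554 -0.122   0.018 ] [ 0.4522 -0.1226  0.    ]
clipa [ 0.449  -0.1439  0.018 ] [ 0.4454 -0.1457  0.    ]
clipa [ 0.4267 -0.1127  0.018 ] [ 0.4219 -0.1128  0.    ]
```

View pics/w1c.png

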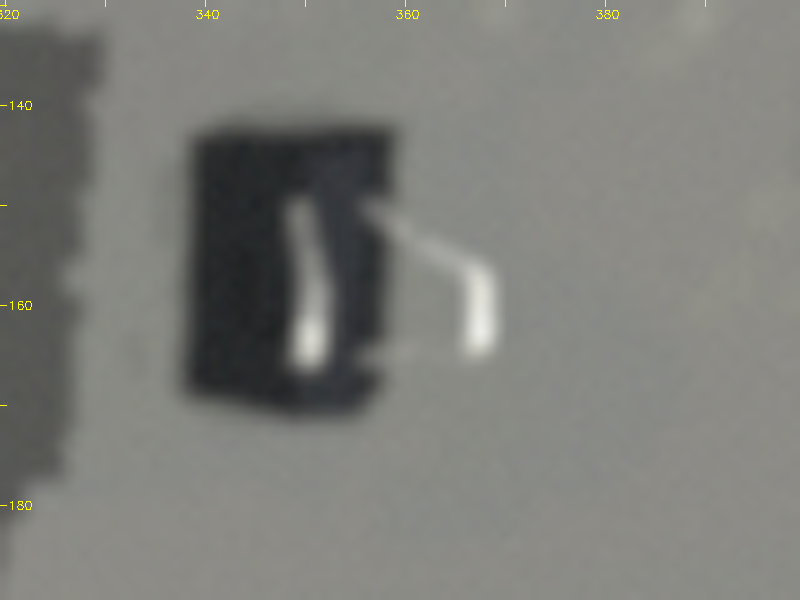

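Run:
```python
from h import *
ph=-np.pi/2-.138
env.goto([.448,-.048,.06],R(ph))
env.line_to([.448,-.048,.0095],.08,force_limit=8); st()
env.gripper_close(40); st()
env.line_to([.448,-.048,.10],.15)
a=-.0365;o=np.array([.4875,.110])
p=o+np.array([np.cos(a)*.008-np.sin(a)*-.044,np.sin(a)*.008+np.cos(a)*-.044]); print(p)
env.goto([*p,.11],R(-np.pi/2+a)); env.dwell(.2); st()
f=snap("w2"); crop(f,120,60,420,284,"w2a",2.6666)
```

```text
t 9.94 [ 0.4481 -0.0481  0.0097] F [ 0.1 -0.3  0.1] w 1.002
t 10.58 [ 0.448  -0.048   0.0097] F [-1.2  1.   6.5] w 0.162
[0.49388903 0.06573737]
t 12.09 [0.4937 0.0647 0.1097] F [-0.1  1.2 -0.3] w 0.159
```

View pics/w2.png

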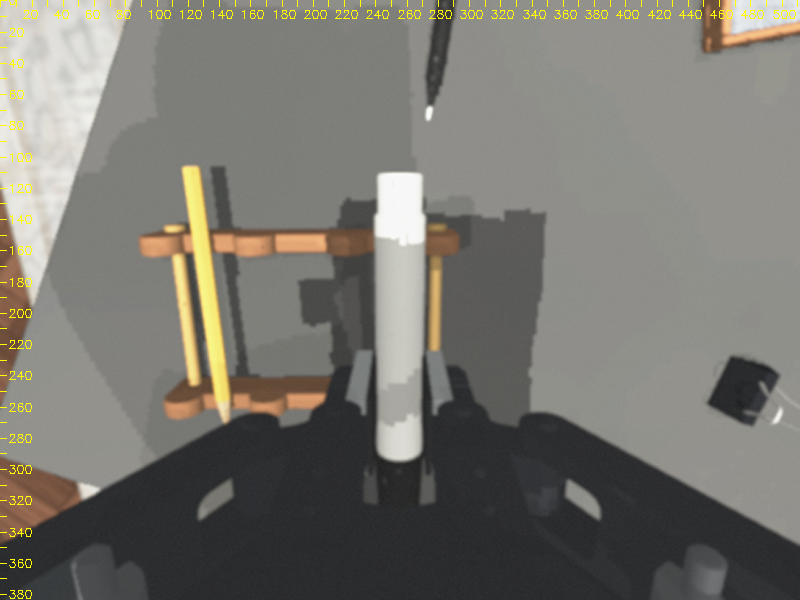

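Run:
```python
from h import *
f=load("w2.npz"); crop(f,80,90,300,280,"w2a",3)
np.set_printoptions(precision=4,suppress=True)
a=-.0365;o=np.array([.4875,.110])
```

```text
(no output)
```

View pics/w2a.png

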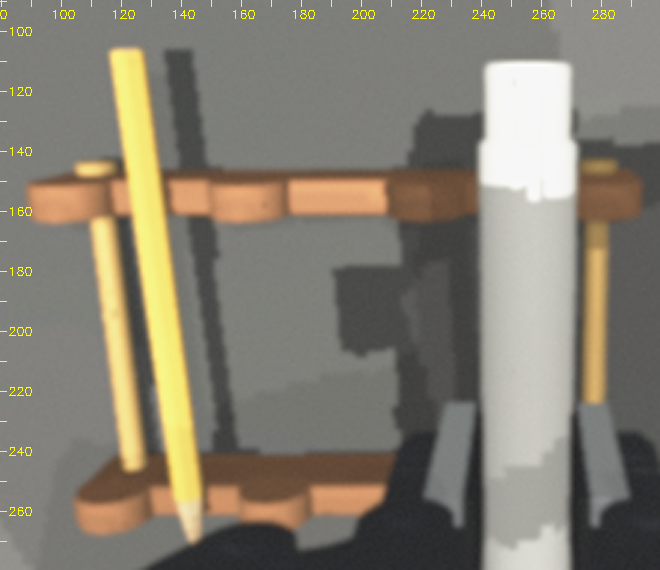

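Run:
```python
from meas import *
np.set_printoptions(precision=4,suppress=True)
f=load("w2.npz")
print("rest",fit(f,[(.042,0,.024),(.042,.044,.024),(-.042,.044,.024),(-.042,.012,.024)],[(192,155),(133,155),(144,256),(181.5,256)],[.5,.1,0]))
A=pix2w(f,133,105,.0275);B=pix2w(f,145,269.5,.0275);print(A,B,np.linalg.norm(A-B))
# marker check: axis at held height
print(env.get_state()["ee_pos"])
for z in (.10,.11): print(pix2w(f,256,110,z),pix2w(f,256,290,z))
```

```text
rest (array([ 0.4872,  0.1114, -0.0453]), np.float64(0.47766862512664854))
[0.5663 0.1469 0.0275] [0.437  0.156  0.0275] 0.1295917341067591
[0.4937 0.0648 0.1098]
[0.5599 0.0607 0.1   ] [0.4634 0.0643 0.1   ]
[0.5599 0.0607 0.11  ] [0.4701 0.064  0.11  ]
```

Run:
```python
from h import *
a=-.041;o=np.array([.4873,.1108])
c,s=np.cos(a),np.sin(a)
p=o+np.array([c*.008-s*-.044,s*.008+c*-.044]); print(p)
env.line_to([*p,.06],.12,rot=R(-np.pi/2+a))
print(env.line_to([*p,.0342],.05,force_limit=8)); st()
env.release(); st()
env.line_to([*p,.12],.12); env.dwell(.1)
f=snap("w3"); snap("t3","top")
```

```text
[0.49348978 0.06650907]
True
t 13.25 [0.4932 0.0665 0.0337] F [-0.8  0.8 10.4] w 0.166
t 13.94 [0.4931 0.0665 0.0336] F [-0.8  0.5  0.2] w 1.000
```

View pics/w3.png

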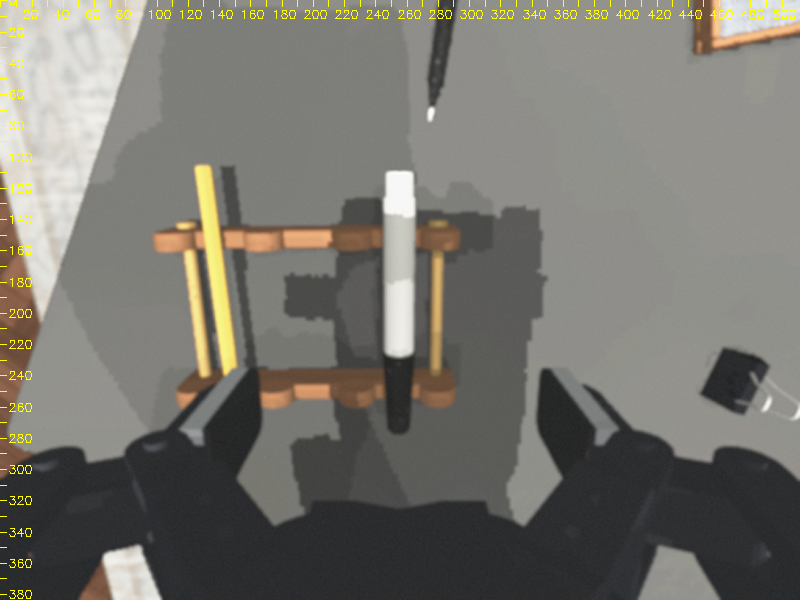

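Run:
```python
from h import *
f=load("w3.npz"); print(pix2w(f,256,277,.0325),pix2w(f,256,110,.0325))
ph=np.pi/2-.193
env.goto([.68,.03,.14],R(ph)); env.dwell(.15); st()
snap("w4")
for z in (.0095,.05): print(env.ik([.716,.0215,z],R(ph)))
a=-.041;o=np.array([.4873,.1108]);c,s=np.cos(a),np.sin(a)
for z in (.03,.08): print(env.ik([o[0]-c*.073,o[1]-s*.073,z],R(-np.pi/2+a)))
```

```text
[0.42317669 0.06748905 0.0325    ] [0.55900614 0.06211146 0.0325    ]
t 17.27 [0.6799 0.0302 0.14  ] F [ 0.4  1.2 -0.4] w 1.001
[ 0.14596568  1.27685292 -0.66868168  1.01422788  0.74548169  1.06490786
  0.87806132]
[ 0.14957647  1.22379637 -0.68385284  1.00836102  0.72073451  1.1204133
  0.89176913]
[-0.34446226  0.9384526   0.0036449   2.17440086 -0.10195241  0.02889231
 -1.85219416]
[-0.35514769  0.82376263  0.02258042  2.15753853 -0.10335632  0.16126446
 -1.84957538]
```

View pics/w4.png

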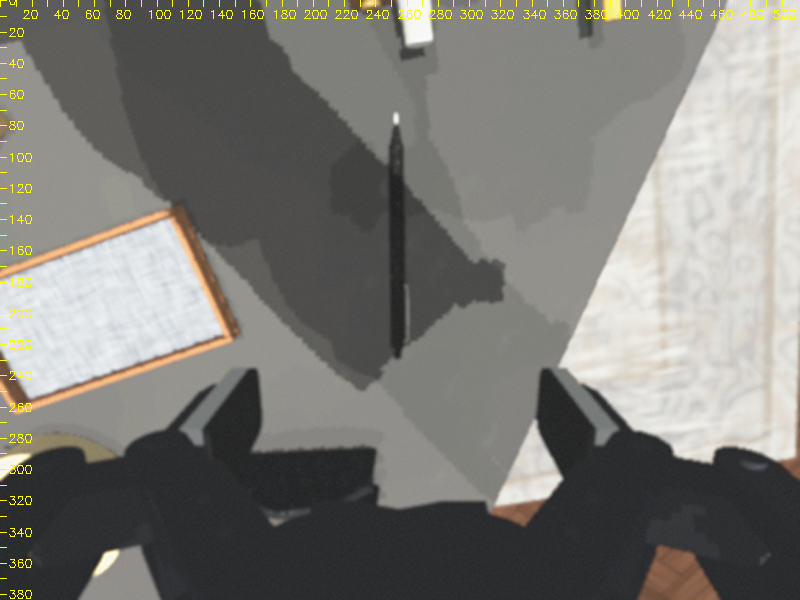

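Run:
```python
from h import *
f=load("w4.npz")
A=pix2w(f,253,74,.0045);B=pix2w(f,253.7,229,.0045);print("pen",A,B,np.linalg.norm(A-B),(A+B)/2,np.arctan2(*(B-A)[1::-1]))
g=load("top0.npz")
print("disp",[pix2w(g,u/1.5625,v/1.5625,.0).round(3) for u,v in [(357,178),(438,188),(358,150)]])
crop(f,215,60,295,240,"w4a",3.3)
a=-.041;c,s=np.cos(a),np.sin(a)
p=np.array([.4932,.0665]);q=p+.014*np.array([c,s])
r=R(-np.pi/2+a)
env.goto([*p,.10],r); env.line_to([*p,.0337],.1,force_limit=8); env.gripper_close(40); st()
env.line_to([*p,.039],.05); env.line_to([*q,.039],.05); print(env.line_to([*q,.0334],.04,force_limit=8)); st()
env.release(); env.line_to([*q,.12],.12); env.dwell(.1); f=snap("w5"); st()
```

```text
pen [0.58578214 0.04594593 0.0045    ] [0.725733   0.01910853 0.0045    ] 0.14250083787365006 [0.65575757 0.03252723 0.0045    ] -0.18946297569306086
disp [array([ 0.791, -0.011,  0.   ]), array([ 0.775, -0.151,  0.   ]), array([ 0.842, -0.011,  0.   ])]
t 21.09 [0.4932 0.0665 0.0339] F [-0.4 -0.5  5.8] w 0.163
True
t 22.00 [0.5073 0.0657 0.0336] F [-0.  -0.7  7.1] w 0.163
t 23.71 [0.5069 0.0659 0.1194] F [-0.5 -0.   0.5] w 1.001
```

View pics/w5.png

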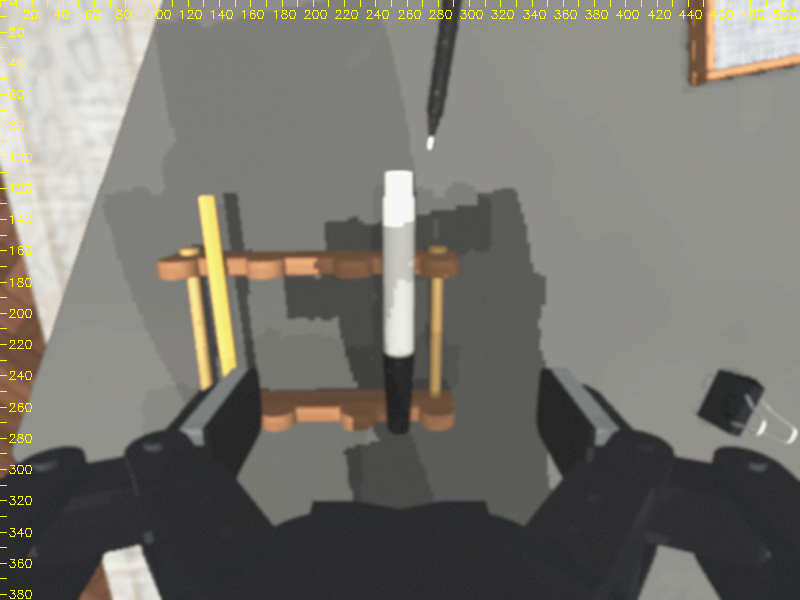

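View pics/w4a.png

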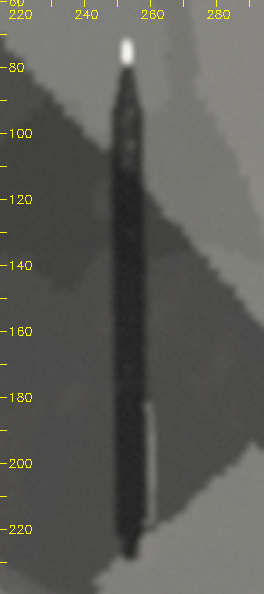

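Run:
```python
from h import *
ph=np.pi/2-.19
env.goto([.710,.0223,.06],R(ph)); env.line_to([.710,.0223,.0092],.08,force_limit=8); st()
env.gripper_close(30); st()
env.line_to([.690,.0223,.13],.15)
a=-.041;r=R(-np.pi/2+a)
env.goto([.4213,.1135,.13],r); env.line_to([.4213,.1135,.10]); env.dwell(.15); st(); snap("w6"); snap("s6","scene")
```

```text
t 26.77 [0.7102 0.0224 0.0095] F [-0.5  0.   0.5] w 1.002
t 27.45 [0.7101 0.0223 0.0093] F [ 0.1 -0.   2.3] w 0.110
t 31.53 [0.4216 0.1136 0.1007] F [-0.7 -0.2  1. ] w 0.108
```

View pics/w6.png

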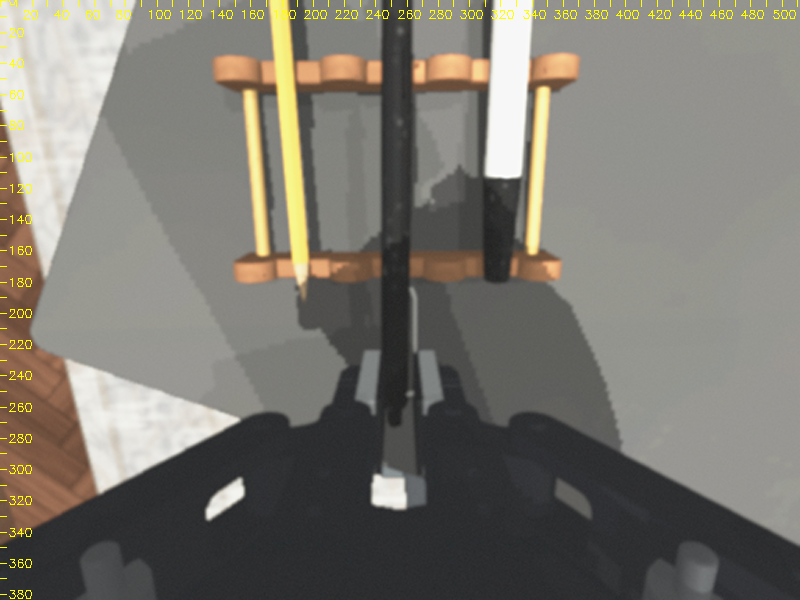

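View pics/s6.png

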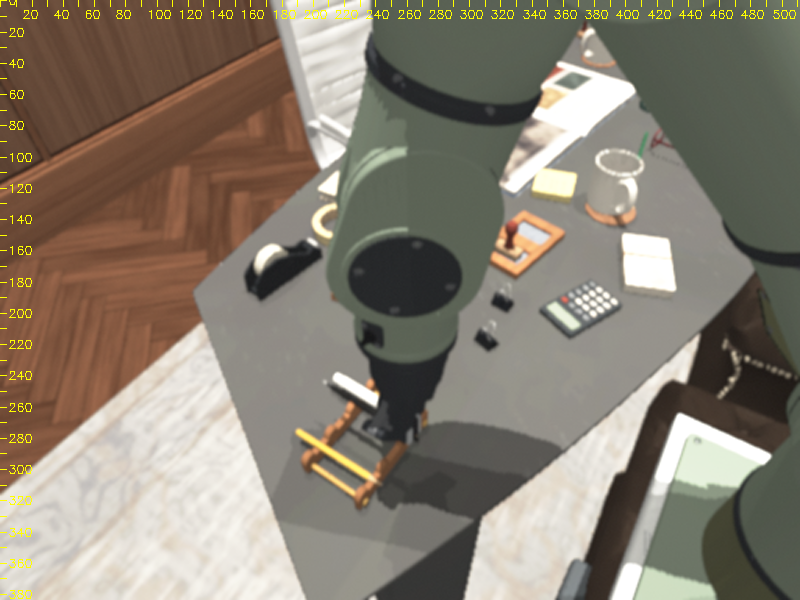

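Run:
```python
from h import *
f=load("w6.npz"); print(pix2w(f,318,180,.0325), pix2w(f,195,190,.0275))
p=[.4213,.1135]
env.line_to([*p,.06],.12)
print(env.line_to([*p,.0325],.04,force_limit=6)); st()
f=snap("w7")
```

```text
[0.43845196 0.0676404  0.0325    ] [0.43333576 0.15585466 0.0275    ]
True
t 32.83 [0.4209 0.1133 0.0319] F [-0.6 -1.   7.4] w 0.107
```

View pics/w7.png

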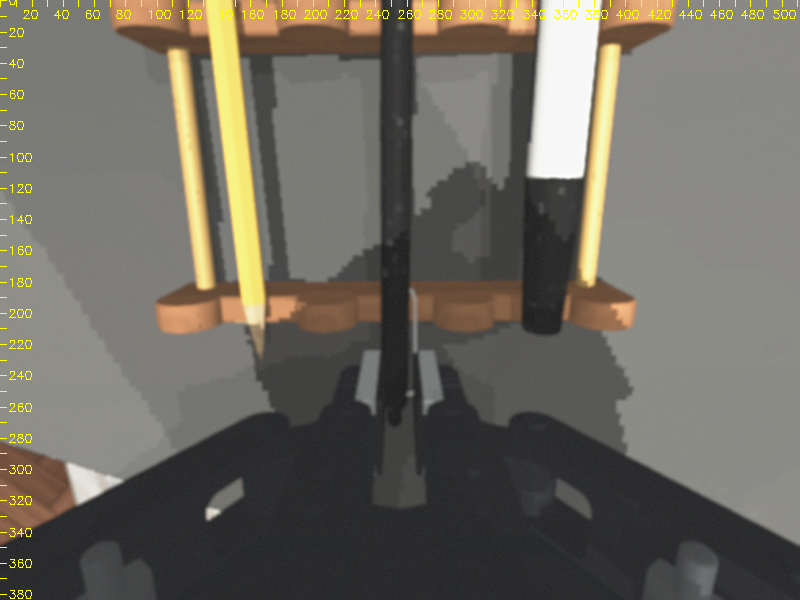

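Run:
```python
from h import *
f=load("w7.npz"); print(pix2w(f,167,229,.0275), pix2w(f,345,213,.0325))
p=[.4180,.1136]
env.line_to([*p,.0352],.03); st()
env.release(); st(); snap("w8")
env.line_to([*p,.13],.12); env.dwell(.1); snap("w9")
```

```text
[0.43112153 0.15624607 0.0275    ] [0.43793069 0.06858327 0.0325    ]
t 33.18 [0.4179 0.1137 0.0352] F [-0.3 -0.2 -0.5] w 0.105
t 33.91 [0.418  0.1136 0.0352] F [-0.4  0.1  0.3] w 0.998
```

View pics/w8.png

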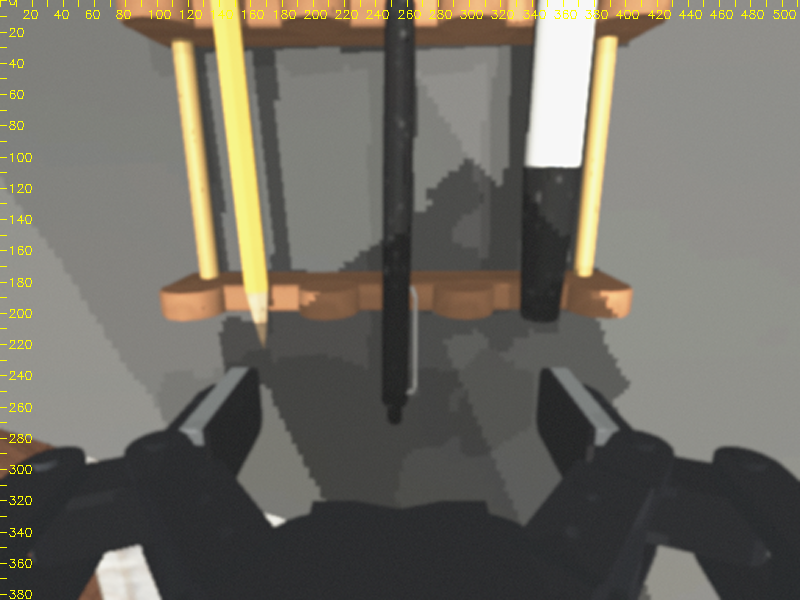

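View pics/w9.png

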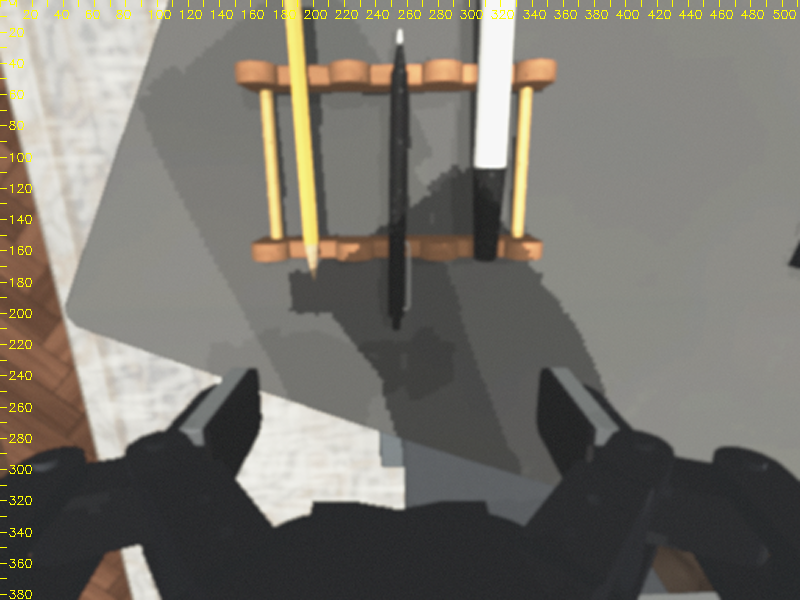

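Run:
```python
from h import *
f=load("w9.npz")
A=pix2w(f,255.7,18,.0285);B=pix2w(f,253,211,.0285);print(A,B,np.linalg.norm(A-B))
a=-.041;o=np.array([.4873,.1108]);M=np.array([[np.cos(a),np.sin(a)],[-np.sin(a),np.cos(a)]])
for P in(A,B,(A+B)/2): print(M@(P[:2]-o))
crop(f,150,0,360,180,"w9a",3.3)
```

```text
[0.5465237  0.10687229 0.0285    ] [0.40165915 0.11489281 0.0285    ] 0.14508641021767754
[ 0.05933492 -0.00149691]
[-0.08573664  0.00057908]
[-0.01320086 -0.00045892]
```

View pics/w9a.png

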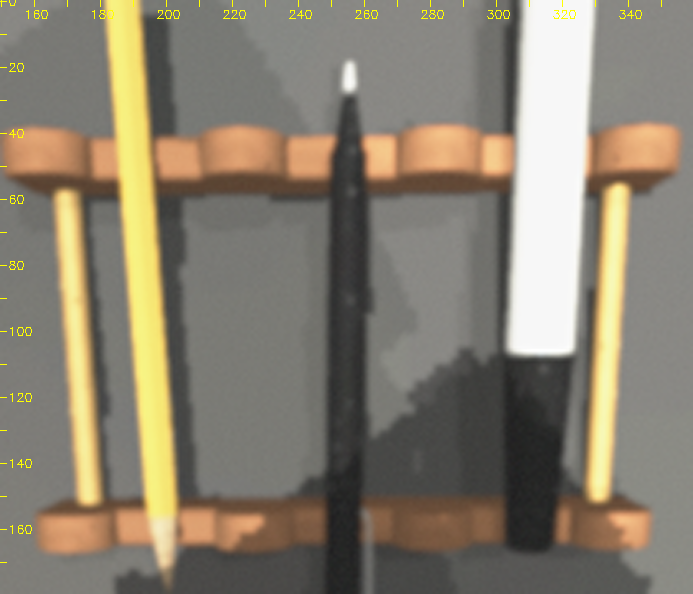

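Run:
```python
from h import *
a=-.041;o=np.array([.4873,.1108]);c,s=np.cos(a),np.sin(a)
W=lambda x,y: o+[c*x-s*y,s*x+c*y]
r=R(-np.pi/2+a)
p=W(-.101,0); print(p,env.ik([*p,.033],r) is not None,env.ik([*p,.1],r) is not None)
q=W(.103,-.044); print(q,env.ik([*q,.033],r) is not None)
env.gripper_close(30)
# marker push
env.goto([*q,.10],r); env.line_to([*q,.034],.12,force_limit=8)
print(env.line_to([*W(.088,-.044),.034],.03,force_limit=12)); st()
env.line_to([*q,.034],.1); env.line_to([*q,.12],.15)
# pen push
env.goto([*p,.10],r); env.line_to([*p,.033],.12,force_limit=8); st()
print(env.line_to([*W(-.0885,0),.033],.03,force_limit=12)); st()
env.line_to([*p,.033],.1); env.line_to([*p,.14],.15); env.dwell(.1); snap("w10"); st()
```

```text
[0.38638488 0.11493984] True True
[0.58840995 0.06261516] True
False
t 37.92 [0.5735 0.0633 0.034 ] F [ 0.4  0.4 -0.2] w -0.001Traceback (most recent call last):
  File "<stdin>", line 13, in <module>
cell.PlanningError: the arm cannot follow that straight line within its joint ranges
```

Run:
```python
from h import *
a=-.041;o=np.array([.4873,.1108]);c,s=np.cos(a),np.sin(a)
W=lambda x,y: o+[c*x-s*y,s*x+c*y]
r=R(-np.pi/2+a)
st(); print(env.get_state()["qpos"].round(3))
for t in (0,.1,.2,.3):
  Rt=cv2.Rodrigues(np.array([-s,c,0])*t)[0]@r
  print(t,Rt[:,1].round(2),[(q.round(2) if q is not None else None) for z in(.033,.10) for q in [env.ik([*W(-.101,0),z],Rt)]])
snap("w10")
```

```text
t 39.79 [0.3871 0.115  0.0997] F [-0.5 -0.1  0.6] w 0.000
[-0.332  0.766 -0.064  2.232  0.3    0.151 -2.287]
0 [ 0.  0. -1.] [array([-0.35,  0.93, -0.03,  2.27,  2.73,  0.06,  1.57]), array([-0.33,  0.77, -0.06,  2.23,  0.3 ,  0.15, -2.29])]
0.1 [-0.1  0.  -1. ] [array([-0.28,  0.93, -0.1 ,  2.17,  0.31,  0.14, -2.27]), array([-0.23,  0.78, -0.19,  2.14,  0.28,  0.34, -2.26])]
0.2 [-0.2   0.01 -0.98] [array([-0.2 ,  0.95, -0.21,  2.07,  0.29,  0.33, -2.24]), array([-0.15,  0.82, -0.3 ,  2.04,  0.28,  0.51, -2.24])]
0.3 [-0.3   0.01 -0.96] [array([-0.13,  0.99, -0.3 ,  1.97,  0.29,  0.51, -2.23]), array([-0.08,  0.86, -0.4 ,  1.95,  0.28,  0.68, -2.24])]
```

View pics/w10.png

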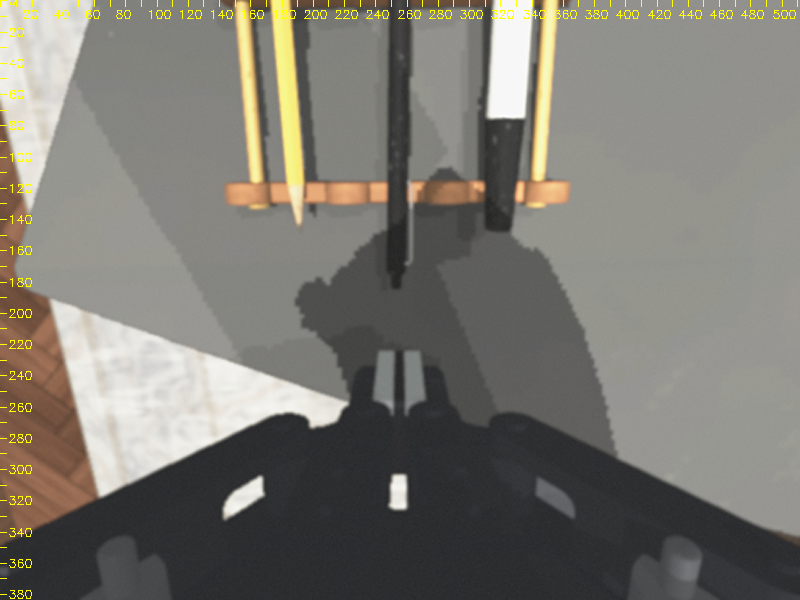

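Run:
```python
from h import *
a=-.041;o=np.array([.4873,.1108]);c,s=np.cos(a),np.sin(a)
W=lambda x,y: o+[c*x-s*y,s*x+c*y]
Rt=cv2.Rodrigues(np.array([-s,c,0])*.15)[0]@R(-np.pi/2+a)
p=W(-.101,0)
env.line_to([*p,.10],.1,rot=Rt); env.line_to([*p,.033],.12,force_limit=8); st()
print(env.line_to([*W(-.0875,0),.033],.03,force_limit=12)); st()
env.line_to([*p,.033],.1); env.line_to([*p,.14],.15); env.dwell(.1); snap("w11"); st()
```

```text
t 40.93 [0.3864 0.1151 0.0335] F [0.5 0.1 0.5] w -0.000
False
t 41.53 [0.3998 0.1143 0.033 ] F [0.2 0.4 0. ] w 0.001
t 42.83 [0.3861 0.1149 0.1394] F [ 0.3 -0.5  0.4] w -0.001
```

View pics/w11.png

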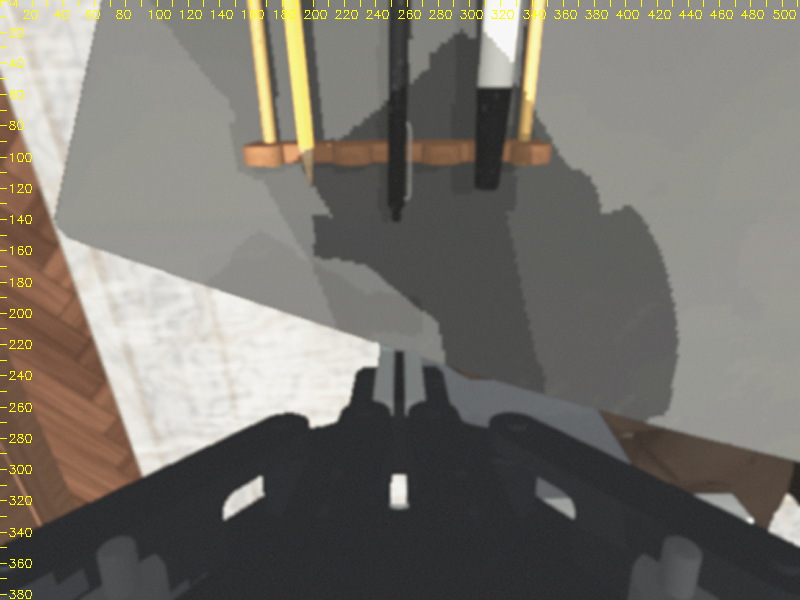

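Run:
```python
from h import *
env.release()
env.goto([.58,-.35,.24],R(-.331)); env.dwell(.15); st(); f=snap("w12")
```

```text
t 45.62 [ 0.5803 -0.3491  0.24  ] F [-0.1  0.3  0.4] w 0.998
```

View pics/w12.png

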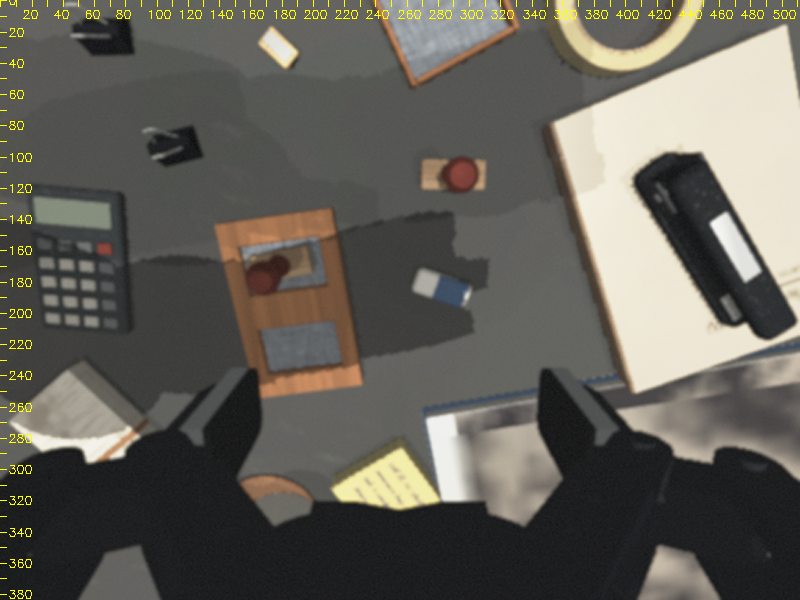

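Run:
```python
from h import *
f=load("w12.npz"); crop(f,255,90,325,135,"w12a",10); crop(f,130,125,240,260,"w12b",4.4)
```

```text
(no output)
```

View pics/w12a.png

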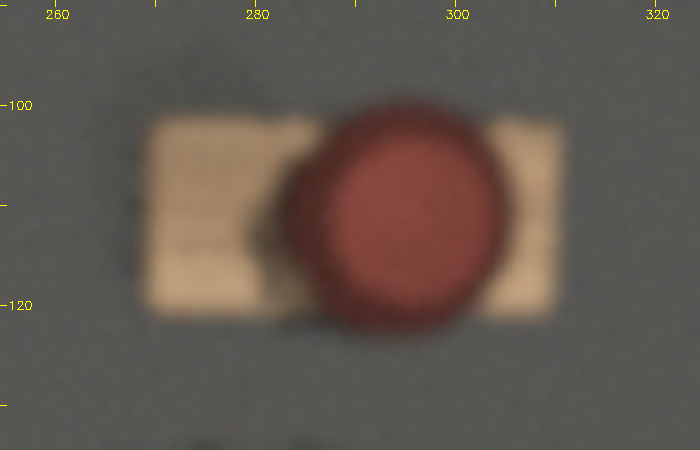

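View pics/w12b.png

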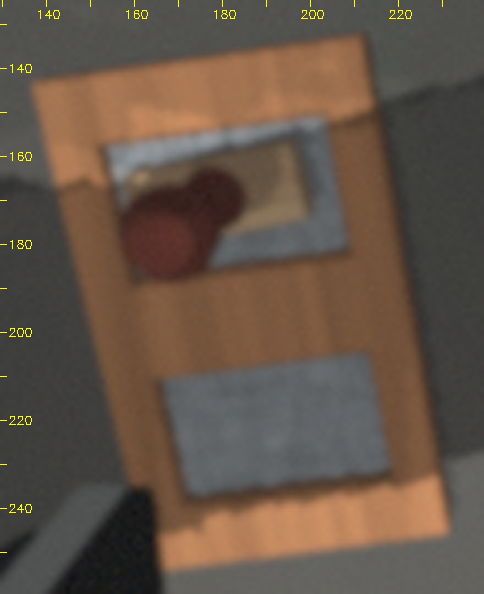

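Run:
```python
from meas import *
np.set_printoptions(precision=4,suppress=True)
f=load("w12.npz")
# sole corners z=.016, local long axis = x here
m=[(-.024,.012,.016),(.024,.012,.016),(.024,-.012,.016),(-.024,-.012,.016)]
print("stamp",fit(f,m,[(269.2,101),(310.5,101.3),(309.7,121),(269,121)],[.64,-.3,-.33]))
print("knob",pix2w(f,294.5,111,.052),pix2w(f,294.5,111,.057))
S=[(-.046,.075,.014),(.046,.075,.014),(.046,-.075,.014),(-.046,-.075,.014)]
print("stand",fit(f,S[:3]+S[3:],[(137,143.5),(211,132.5),(230,245),(166.0-.5,254)],[.48,-.36,-.18]))
w=[(-.032,-.015,.014),(.032,-.015,.014),(.032,-.055,.014)]
print("well",fit(f,w,[(166,211),(212.5,204),(217.5,231.5)],[.48,-.36,-.18]))
```

```text
stamp (array([ 0.6396, -0.3022, -0.3311]), np.float64(0.48728235866327124))
knob [ 0.6407 -0.3022  0.052 ] [ 0.6401 -0.3019  0.057 ]
stand (array([ 0.4847, -0.3603, -0.1858]), np.float64(0.8541690690969478))
well (array([ 0.4847, -0.3594, -0.1795]), np.float64(0.9956008171933491))
```

Run:
```python
from h import *
p=[.6400,-.3022]
env.goto([*p,.12],R(-.331)); env.line_to([*p,.040],.1,force_limit=8); st()
env.gripper_close(40); st()
env.line_to([*p,.12],.12)
q=[.4787,-.3944]
env.goto([*q,.12],R(-.182)); env.dwell(.2); st(); snap("w13"); snap("s13","scene"); snap("t13","top")
```

```text
t 47.25 [ 0.6404 -0.3023  0.0407] F [ 0.5 -0.  -0.2] w 1.004
t 47.86 [ 0.64   -0.3022  0.0402] F [-1.1  0.3  4.8] w 0.257
t 49.64 [ 0.4795 -0.3936  0.1198] F [-0.9 -0.3 -1. ] w 0.257
```

View pics/w13.png

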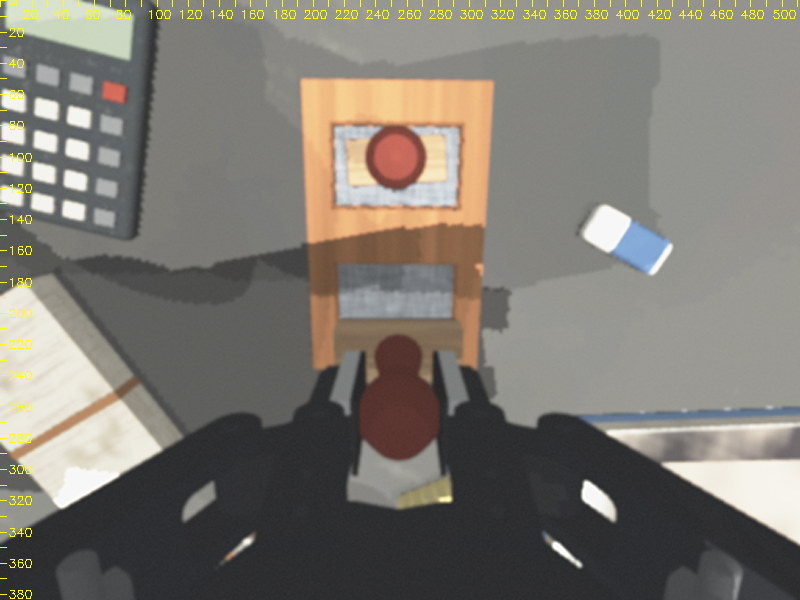

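View pics/s13.png

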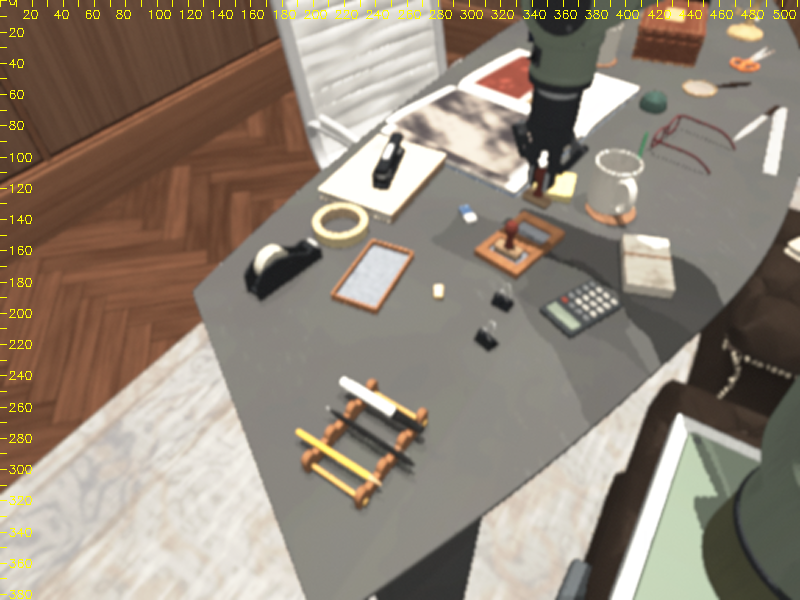

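Run:
```python
from h import *
f=load("w13.npz"); k=1/1.5625
A=(pix2w(f,337*k,265*k,.014)+pix2w(f,454*k,265*k,.014))/2
B=(pix2w(f,335*k,207*k,.014)+pix2w(f,460*k,207*k,.014))/2 # lower edge of +35 well (y=+15)
d=np.array([-np.sin(-.182),np.cos(-.182)])
print(A[:2]-d*.02, B[:2]-d*.05)
q=[.4787,-.3944]
env.line_to([*q,.065],.1); env.dwell(.1)
print(env.line_to([*q,.0465],.03,force_limit=8)); st(); snap("w14")
```

```text
[ 0.47770004 -0.39566498] [ 0.47873741 -0.39567616]
True
t 51.14 [ 0.4784 -0.3944  0.0481] F [-1.5  0.6  8.6] w 0.252
```

View pics/w14.png

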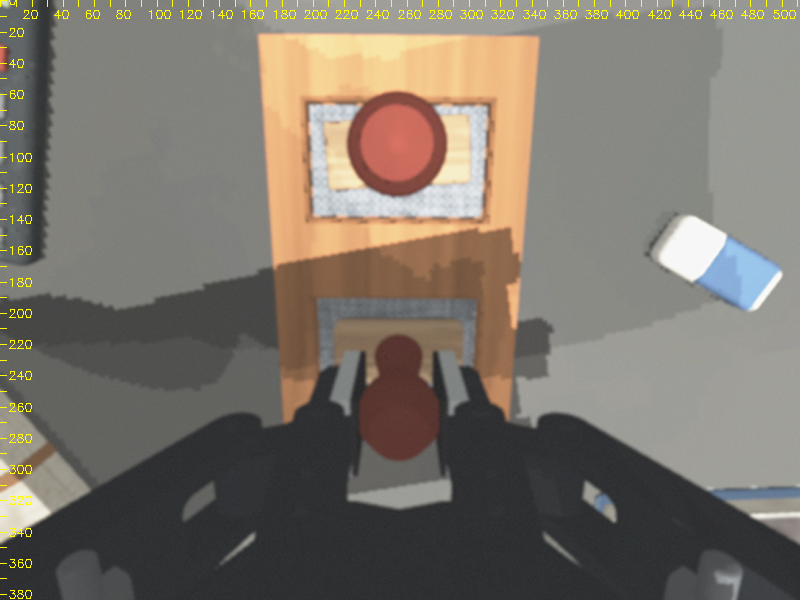

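Run:
```python
from h import *
env.release(); env.line_to([.4787,-.3944,.14],.15); 
env.goto([.41,-.17,.17],R(-np.pi/2-.3)); env.dwell(.15); st(); f=snap("w15")
crop(f,150,90,350,240,"w15a",4)
```

```text
t 54.40 [ 0.41   -0.1702  0.1698] F [ 0.7  0.2 -0.7] w 0.998
```

View pics/w15.png

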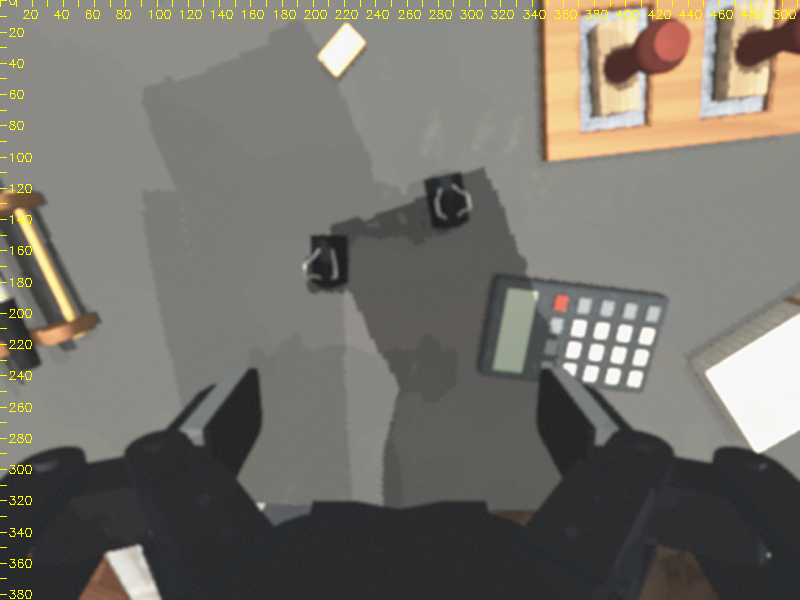

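Both stamps are seated in the stand. Clip a is at (210,168) and clip b at (287,129); I'll look at both closer.

Run:
```python
from h import *
f=load("w15.npz"); crop(f,185,100,315,195,"w15b",6)
```

```text
(no output)
```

View pics/w15b.png

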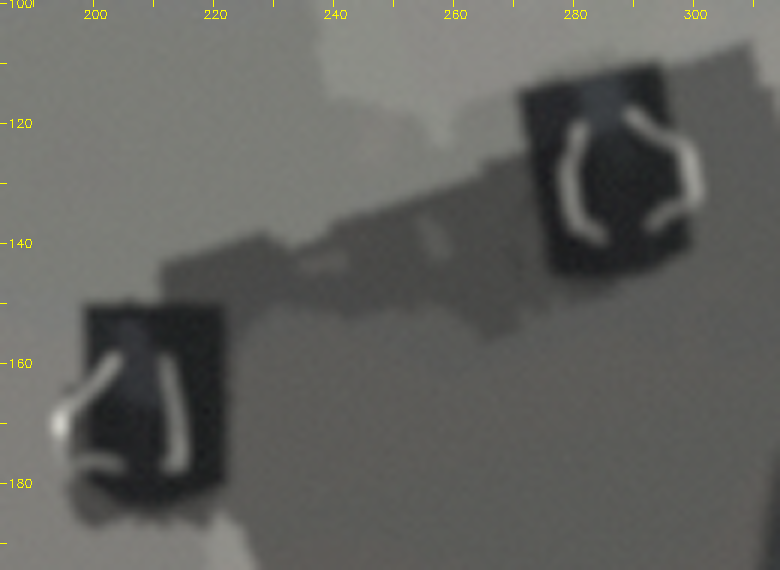

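Run:
```python
from meas import *
np.set_printoptions(precision=4,suppress=True)
f=load("w15.npz"); print(f["extrinsics"][:3,3])
m0=[(-.012,.016,0),(.012,.016,0),(.012,-.016,0),(-.012,-.016,0)]
# image up = +x world, left=+y. clip y -> up in image(+x world): yaw ~ -pi/2 ; clip x -> +pi... 
for n,pts in [("a",[(198.5,150.5),(221.5,150.5),(221.5,181.5),(197.5,181.5)]),("b",[(271.5,115),(294.5,110),(299.5,140.5),(276,145.5)])]:
    for z in (0,.009):
        print(n,z,fit(f,[(x,y,z) for x,y,_ in m0],pts,[.45,-.17,-1.8]))
g=load("top0.npz")
g2=load("t13.npz"); crop(g2,255,225,325,270,"t13a",10)
```

```text
[ 0.4736 -0.1911  0.3037]
a 0 (array([ 0.4328, -0.1286, -1.9061]), np.float64(0.5703571506578164))
a 0.009 (array([ 0.434 , -0.1304, -1.9064]), np.float64(0.4859552523302654))
b 0 (array([ 0.4472, -0.2145, -1.676 ]), np.float64(0.5443262434015861))
b 0.009 (array([ 0.448 , -0.2138, -1.6757]), np.float64(0.9194195637591488))
```

View pics/t13a.png

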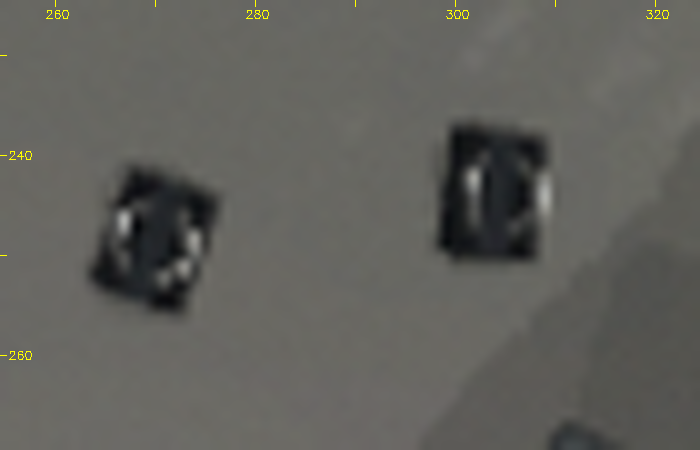

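Run:
```python
from h import *
f=load("w15.npz");k=1/1.5625
for ph,c in ((-.105,(.448,-.214)),(-.335,(.4345,-.1295))):
  M=np.array([[np.cos(ph),np.sin(ph)],[-np.sin(ph),np.cos(ph)]])
  for u in [(492,275),(478,375),(600,285)]: print(M@(pix2w(f,u[0]*k,u[1]*k,.008)[:2]-c))
p=[.4345,-.1295];r=R(-.335)
env.goto([*p,.09],r); env.line_to([*p,.010],.08,force_limit=8); st(); env.gripper_close(30); st()
env.line_to([*p,.11],.15)
a=.139;o=np.array([.6632,-.1554]);c,s=np.cos(a),np.sin(a)
W=lambda x,y: o+[c*x-s*y,s*x+c*y]
q=W(.019,0); env.goto([*q,.12],R(a-np.pi/2)); env.dwell(.15); st(); snap("w16"); snap("s16","scene")
```

```text
[-0.05349267 -0.0215061 ]
[-0.12230115 -0.00191163]
[-0.07390631 -0.0904217 ]
[-0.00665057 -0.10849918]
[-0.07811418 -0.10510749]
[-0.01081544 -0.18025384]
t 56.45 [ 0.4346 -0.1296  0.0103] F [0.7 0.5 0.6] w 1.000
t 56.98 [ 0.4345 -0.1295  0.0102] F [-1.  -0.2  6.5] w 0.367
t 59.05 [ 0.6815 -0.1532  0.12  ] F [-0.3  0.  -0.1] w 0.362
```

View pics/w16.png

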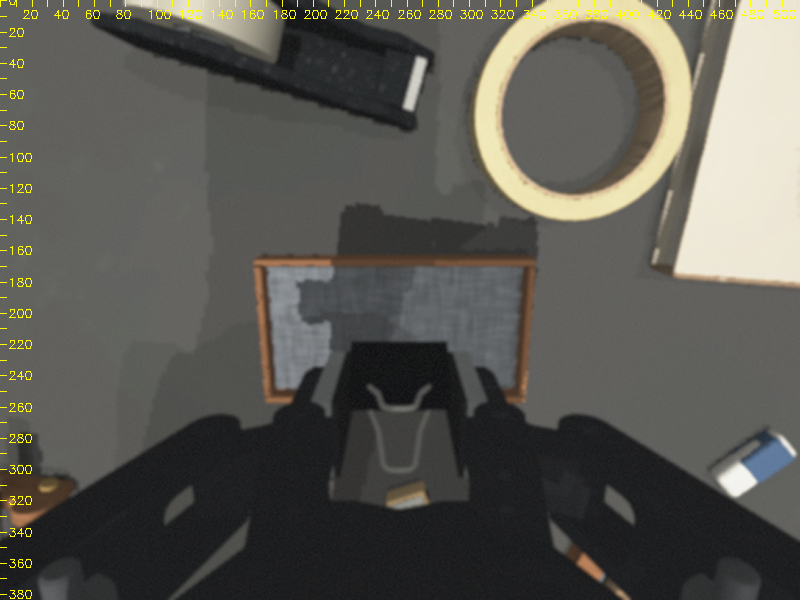

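Run:
```python
from meas import *
np.set_printoptions(precision=4,suppress=True)
f=load("w16.npz");k=1/1.5625
P=[(np.array(u)*k) for u in [(256,259),(536,259),(526,402),(265,402)]]
t,e=fit(f,[(.042,.075,.015),(.042,-.075,.015),(-.042,-.075,.015),(-.042,.075,.015)],P,[.66,-.155,.14]);print(t,e)
o=(np.array([.6632,-.1554])+t[:2])/2;a=(.139+t[2])/2
np.save("tray.npy",[*o,a]); print(o,a)
c,s=np.cos(a),np.sin(a)
W=lambda x,y: o+[c*x-s*y,s*x+c*y]
q=W(.019,0); r=R(a-np.pi/2)
env.line_to([*q,.06],.12,rot=r); print(env.line_to([*q,.0125],.04,force_limit=7)); st(); snap("w17")
```

```text
[ 0.6617 -0.1554  0.1388] 1.0459826939156196
[ 0.6624 -0.1554] 0.1389212322791964
True
t 60.87 [ 0.6811 -0.1527  0.0143] F [-3.   0.1 10.6] w 0.364
```

View pics/w17.png

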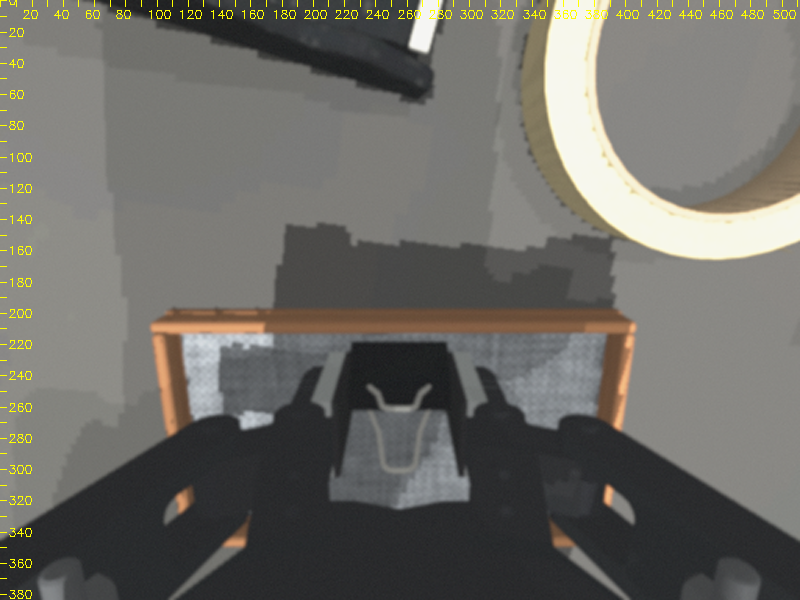

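Run:
```python
from h import *
*o,a=np.load("tray.npy");o=np.array(o);c,s=np.cos(a),np.sin(a)
W=lambda x,y: o+[c*x-s*y,s*x+c*y]
env.release(); q=W(.019,0); env.line_to([*q,.12],.15); env.dwell(.1); snap("w18")
p=[.448,-.214];r=R(-.105)
env.goto([*p,.12],r); env.line_to([*p,.010],.08,force_limit=8); st(); env.gripper_close(30); st()
env.line_to([*p,.11],.15)
q=W(-.019,0); env.goto([*q,.12],R(a-np.pi/2)); env.dwell(.15); st(); snap("w19")
```

```text
t 65.00 [ 0.4482 -0.2141  0.0103] F [-0.2 -0.2 -0.4] w 1.000
t 65.53 [ 0.448  -0.214   0.0102] F [-1.7  0.7  5.5] w 0.366
t 67.43 [ 0.6428 -0.1592  0.1198] F [ 0.4 -1.5 -0. ] w 0.365
```

View pics/w18.png

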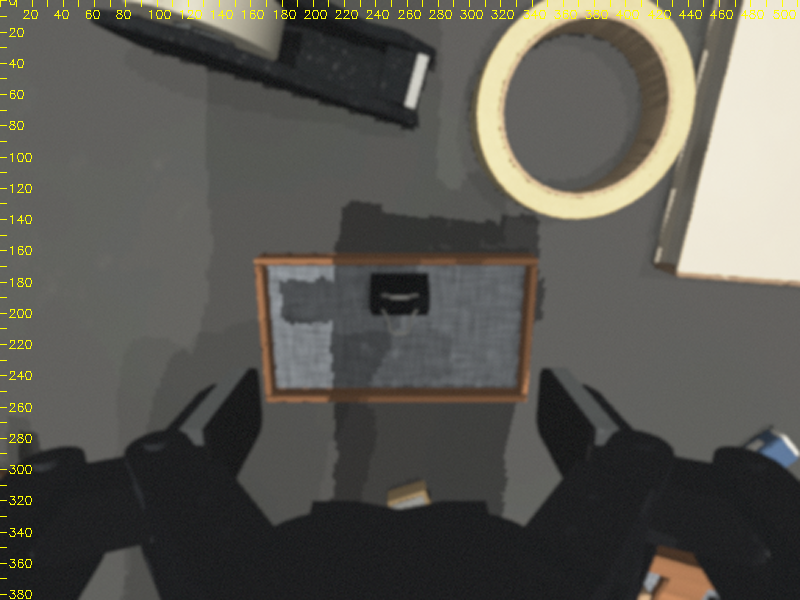

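View pics/w19.png

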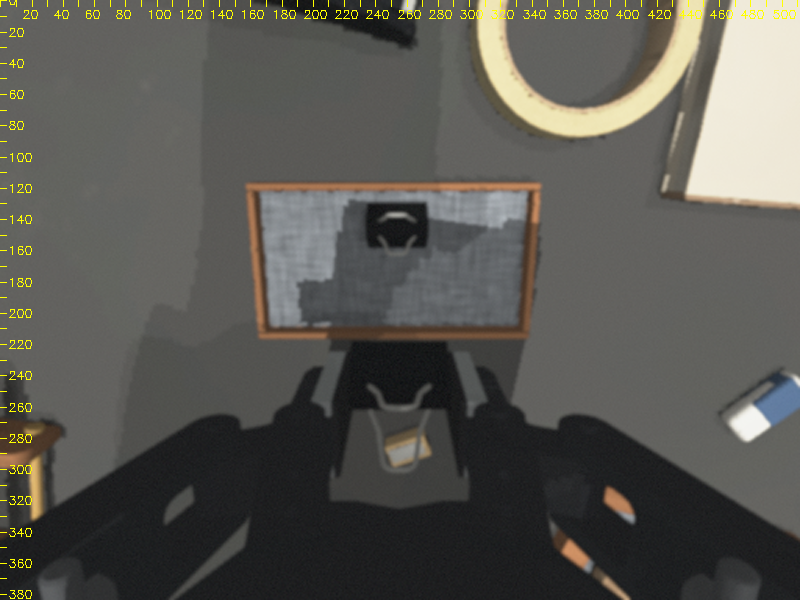

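Run:
```python
from h import *
*o,a=np.load("tray.npy");o=np.array(o);c,s=np.cos(a),np.sin(a)
W=lambda x,y: o+[c*x-s*y,s*x+c*y]
q=W(-.019,0)
env.line_to([*q,.06],.12); print(env.line_to([*q,.0125],.04,force_limit=7)); st()
env.release(); env.line_to([*q,.14],.15); env.dwell(.1); snap("w20"); st()
env.goto([.45,-.30,.28],R(-np.pi/2)); env.dwell(.2); snap("t21","top"); snap("s21","scene"); st()
```

```text
True
t 69.20 [ 0.6435 -0.158   0.0142] F [-1.7  0.9 10.6] w 0.362
t 70.92 [ 0.6433 -0.158   0.1392] F [-0.4 -0.9 -0.8] w 1.005
t 72.29 [ 0.4503 -0.2996  0.2796] F [ 0.7 -0.6 -0.5] w 0.999
```

View pics/w20.png

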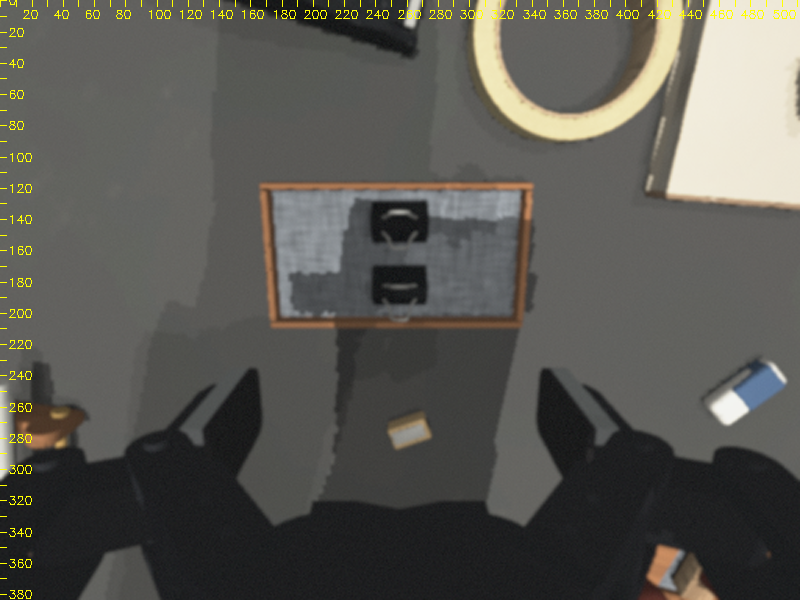

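View pics/s21.png

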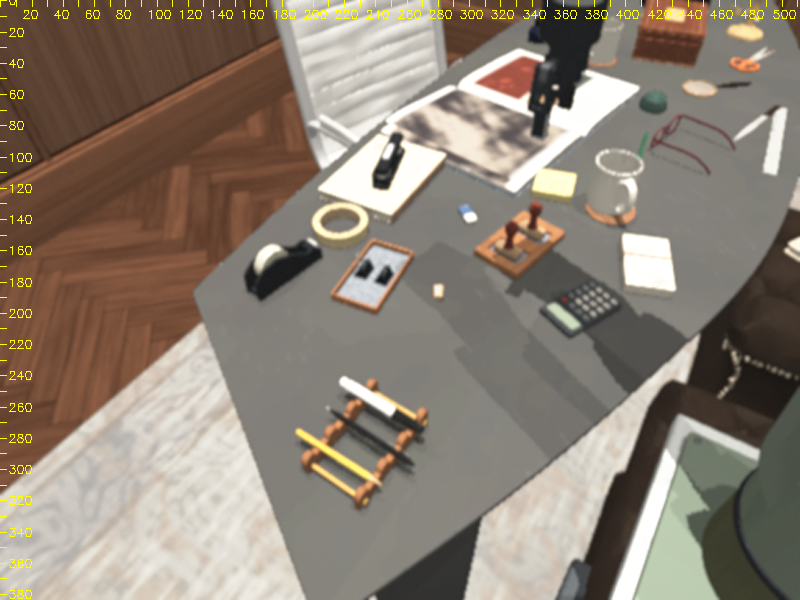

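View pics/t21.png

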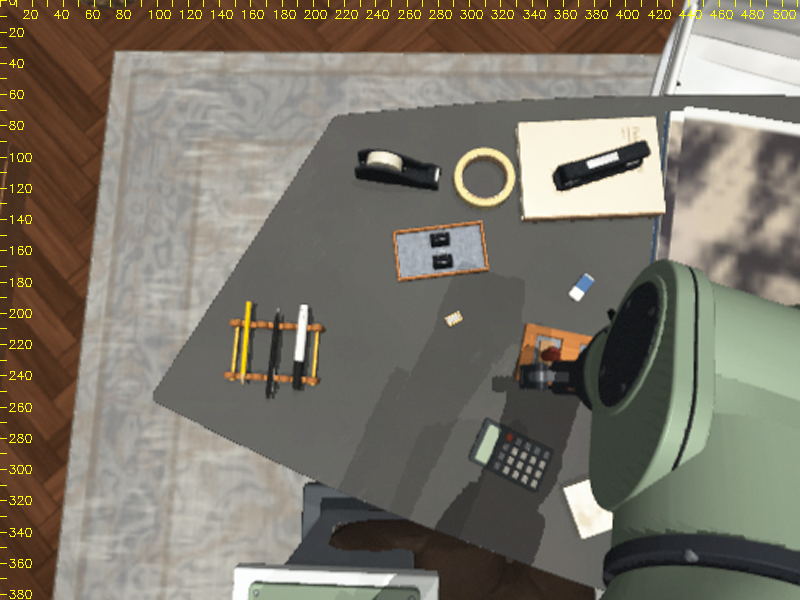

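Run:
```python
from h import *
f=load("s21.npz"); crop(f,185,235,285,325,"s21a",6); crop(f,295,120,375,180,"s21b",8)
g=load("t21.npz"); crop(g,140,185,220,260,"t21a",8)
```

```text
(no output)
```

View pics/s21a.png

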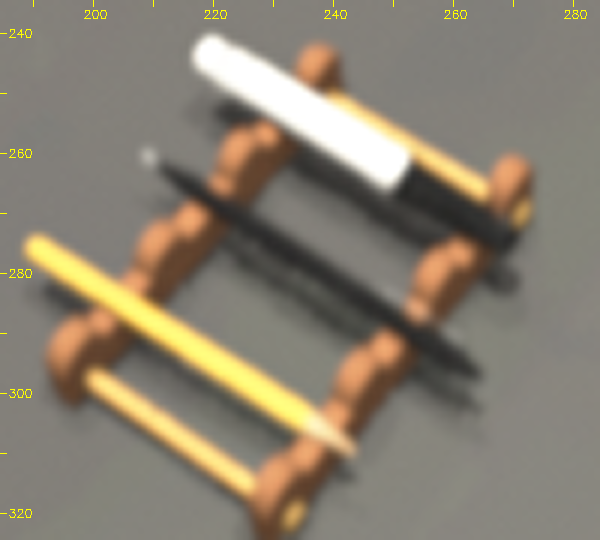

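View pics/s21b.png

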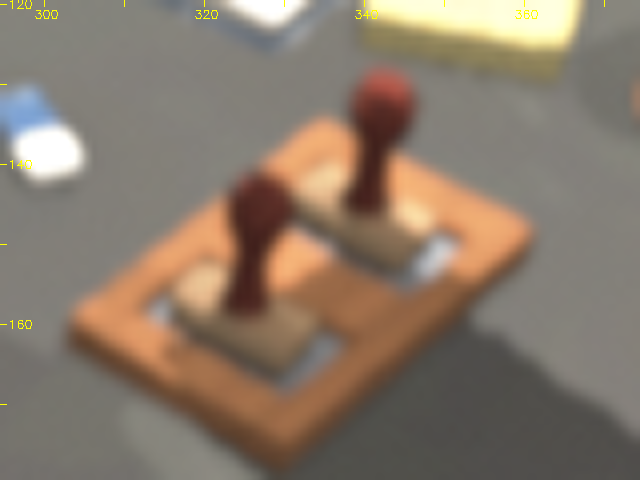

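View pics/t21a.png

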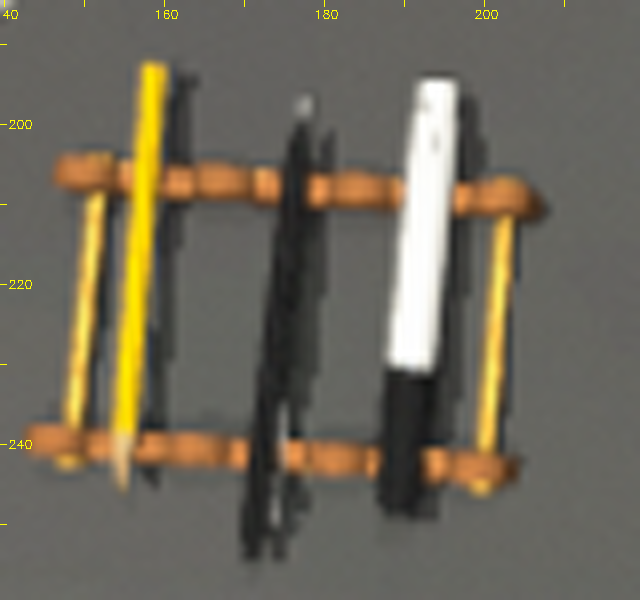

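Everything is seated and both pens clear both rails. The arm is clear at z = 0.28, so I'm handing in.

Run:
```python
from h import *
env.dwell(.3); st(); env.close_job()
```

```text
t 72.59 [ 0.45 -0.3   0.28] F [-0.7 -0.4  0.1] w 1.005
the job is handed in; nothing more can be done
```

The desk is cleared and the job was handed in at 72.6 s of the 125 s allowed. It reports no verdict, so what follows is from my own checks.

- **Pens:** The marker lies in the notch pair at y = -44 mm and the ball pen in the middle pair (y = 0). Both overhang both rails. I shifted the marker along its notches and back so the fingers had room to open at the pen. I let the pen drop the last 3 mm or so, then nudged it closer to centre. By the push target, it still sits roughly 5 to 10 mm off centre toward the robot.
- **Stamp:** It stands in the free well. It touched down at the height expected for the well floor (tool at 48.1 mm, expected 48.2 mm).
- **Clips:** Both stand upright side by side in the tray, and both touched down within 0.1 mm of the expected floor height.

The last top and scene pictures show everything in its holder, with the pencil and the stored stamp where they were. The arm was clear of everything, and the highest contact force I read was about 11 N.

- **Disagreements:** The cameras disagreed by up to 4 mm on the pen rest and 3 mm on the pen. I used in-between positions for both.
- **Failed move:** One straight-line move was refused as out of joint range. I redid it with a slight tilt of the tool.

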